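# Feel along the frets of a guitar neck

### The job

Check the new frets on the guitar neck that lies in its sprung rest: with the gripper's fingertips, stroke lightly along the middle of the fretboard, from the first fret beside the headstock to the last fret at the other end. Then take the hand away. Only touch the neck, never press hard, lift it or shift it in its rest, and leave the other things on the bench where they are.

Things in the scene. Friction and masses are not known exactly. Their poses are not given: they have to be found in the camera images.
- first_fret (a point): Top of the first fret, on the middle line of the fretboard: the fret next to the headstock, about 147 mm above the bench. The first fret is 36 mm from the bone nut (which stands 1.5 mm above the fret tops) at the root of the headstock. Axes as neck.
- last_fret (a point): Top of the twentieth and last fret, on the middle line, at the far end of the fretboard: 408 mm from the first fret; the board ends 8 mm beyond it. All fret tops lie in one flat plane. Axes as neck.
- neck: Unstrung guitar neck, loose in its rest, 0.65 to 0.9 kg: flat black fretboard 452 mm long, 43 mm wide at the nut, 58 mm at the end; shaft 21 mm deep with the board; headstock 182 mm long sloping down 14 degrees, six tuners; heel 80 mm deep. It lies level. Origin on the middle line of the fretboard's top, 222 mm from the nut; x along the neck from nut to last fret, y across, z up.
- frets: The 20 polished, slippery steel frets, bars across the whole fretboard, 3.2 mm wide and 1 mm proud of it; same origin and axes as neck. x of frets 1 to 20 in mm: -186, -151, -119, -88, -59, -32, -6, 18, 41, 62, 83, 102, 120, 137, 154, 169, 183, 197, 210, 222.
- jig: Neck rest fixed to the bench: plywood base 520 x 190 x 18 mm, two spring-loaded posts with a saddle under the first frets and a cup with an end stop round the heel. Pressed on the frets, the neck sinks 1 mm for every 1 N to 4 N, at most 10 mm. Origin under the base, below the neck's origin, x as the neck's. Near it only the glue bottle and the mug's pencils are taller than the fretboard.
- file_mid (a point): Bystander on the neck rest's base: fret file with wooden handle, 215 mm long, 22 mm high; point near its middle, 11 mm above the base.
- hammer_mid (a point): Bystander on the neck rest's base: small brass-headed hammer, 220 mm long; point near its middle.
- jar_mid (a point): Bystander on the neck rest's base: small amber polish jar, 45 mm across, 43 mm high; point at its centre.
- radius_block_mid (a point): Bystander on the bench beyond the heel end of the neck: wooden sanding block 200 x 57 x 26 mm; point at its centre.
- tape_mid (a point): Bystander on the far side of the bench: roll of paper tape lying flat, 100 mm across, 24 mm high; point at its centre.
- glue_mid (a point): Bystander on the far side: standing glue bottle, 56 mm across, 165 mm high; point half-way up.
- mug_mid (a point): Bystander on the far side: white mug with pencils, 82 mm across, 95 mm high to the rim; point half-way up.
- square_mid (a point): Bystander on the far side: small try square lying flat, 75 x 138 mm; point in its wooden stock.

How it is judged (in metres and radians):
On the way, in this order (a step that is already met when the one before it is completed fails the run):
1. the fingertips touch the frets at fret 1 (hand centred within 10 mm of it along the neck and 13 mm across) (contact force between the fingers and frets above 0.1 N and x of the grasp point in the frame of neck between -0.1996 and -0.1756 m and y of the grasp point in the frame of neck between -0.013 and 0.013 m).
2. the fingertips touch the frets at fret 3 (hand centred within 10 mm of it along the neck and 13 mm across) (contact force between the fingers and frets above 0.1 N and x of the grasp point in the frame of neck between -0.1289 and -0.1089 m and y of the grasp point in the frame of neck between -0.013 and 0.013 m).
3. the fingertips touch the frets at fret 5 (hand centred within 10 mm of it along the neck and 13 mm across) (contact force between the fingers and frets above 0.1 N and x of the grasp point in the frame of neck between -0.0695 and -0.0495 m and y of the grasp point in the frame of neck between -0.013 and 0.013 m).
4. the fingertips touch the frets at fret 7 (hand centred within 10 mm of it along the neck and 13 mm across) (contact force between the fingers and frets above 0.1 N and x of the grasp point in the frame of neck between -0.0165 and 0.0035 m and y of the grasp point in the frame of neck between -0.013 and 0.013 m).
5. the fingertips touch the frets at fret 9 (hand centred within 10 mm of it along the neck and 13 mm across) (contact force between the fingers and frets above 0.1 N and x of the grasp point in the frame of neck between 0.0307 and 0.0507 m and y of the grasp point in the frame of neck between -0.013 and 0.013 m).
6. the fingertips touch the frets at fret 11 (hand centred within 10 mm of it along the neck and 13 mm across) (contact force between the fingers and frets above 0.1 N and x of the grasp point in the frame of neck between 0.0727 and 0.0927 m and y of the grasp point in the frame of neck between -0.013 and 0.013 m).
7. the fingertips touch the frets at fret 13 (hand centred within 10 mm of it along the neck and 13 mm across) (contact force between the fingers and frets above 0.1 N and x of the grasp point in the frame of neck between 0.1102 and 0.1302 m and y of the grasp point in the frame of neck between -0.013 and 0.013 m).
8. the fingertips touch the frets at fret 15 (hand centred within 10 mm of it along the neck and 13 mm across) (contact force between the fingers and frets above 0.1 N and x of the grasp point in the frame of neck between 0.1435 and 0.1635 m and y of the grasp point in the frame of neck between -0.013 and 0.013 m).
9. the fingertips touch the frets at fret 17 (hand centred within 10 mm of it along the neck and 13 mm across) (contact force between the fingers and frets above 0.1 N and x of the grasp point in the frame of neck between 0.1733 and 0.1933 m and y of the grasp point in the frame of neck between -0.013 and 0.013 m).
10. the fingertips touch the frets at fret 20 (hand centred within 10 mm of it along the neck and 13 mm across) (contact force between the fingers and frets above 0.1 N and x of the grasp point in the frame of neck between 0.2119 and 0.2379 m and y of the grasp point in the frame of neck between -0.013 and 0.013 m).
At the end, for the whole second after the job is handed in: The neck lies at rest in its rest, within 15 mm lengthwise, 10 mm across and 8 mm in height of where it belongs and level within 0.06 rad; every other thing is within 30 mm of where it stood (x of neck in the frame of jig between -0.015 and 0.015 m and y of neck in the frame of jig between -0.01 and 0.01 m and z of neck in the frame of jig between 0.138 and 0.154 m and angle between neck's own z axis and vertical below 0.06 rad and linear speed of neck below 0.02 m/s and distance of each of file_mid, hammer_mid, jar_mid, radius_block_mid, tape_mid, glue_mid, mug_mid, square_mid from where it was at the start of the episode below 0.03 m); the robot touches nothing.
It fails at once if the neck is pressed with more than 25 N (contact force between the fingers and neck above 25 N).
It fails at once if the neck is lifted more than 10 mm above its place in the rest (z of neck in the frame of jig above 0.156 m).
It fails at once if the neck is shifted in its rest by more than 20 mm (distance of neck from where it was at the start of the episode above 0.02 m).
It fails at once if another thing is moved by more than 30 mm (distance of any of file_mid, hammer_mid, jar_mid, radius_block_mid, tape_mid, glue_mid, mug_mid, square_mid from where it was at the start of the episode above 0.03 m).
It also fails if it takes over 54 s, if anything falls off the work surface, if the arm or the gripper's body presses on something with over 40 N, if the wrist force passes 120 N, or if a joint passes its speed limit or range.

### The arm

A 7-joint arm with a two-finger parallel gripper is mounted at the origin on the work surface. World frame = base frame: x ahead of the robot, y to its left, z up, the work surface at z = 0. Lengths are in mm, angles in rad, forces in N, time in s.
With the tool pointing down it reaches from about 400 to 900 mm from the base axis. Payload 5.6 kg.
Tool frame: the origin (TCP) lies midway between the tips of the shut fingers; the grasp point (between the pads) lies 19 mm behind it; z points along the fingers, y is the line along which they close (so a half turn about z gives the same grasp; the last joint's range is limited). The gripper opens to 92 mm and grips with 3 to 60 N. Pads are 20 mm wide; open, the fingers measure 128 mm over their backs; the gripper's body (75 mm by 189 mm) begins 69 mm behind the grasp point.
Start: joints at [1.225, 0.468, -0.012, 1.603, 0.006, 1.071, -0.056], TCP at [193.784, -620.449, 214.592] pointing down, gripper open.
Joint ranges: [-2.53, 2.53], [-0.31, 2.02], [-1.57, 1.55], [0.28, 2.44], [-1.29, 4.43], [0.15, 1.84], [-2.92, 2.92]. Speed limits (rad/s): [2.57, 2.57, 3.14, 3.14, 3.14, 3.14, 3.14].

### API

Orientations are given as a rotation vector (axis times angle).
In Python, from cell import robot, grip, kin, viewer gives the robot as it stands. Calls block until the motion is done:
- robot.movep(position, orientation): joint-space move of the TCP to a pose.
- robot.servo_line(position, feed=150, rotation=None): straight line of the TCP; rotation=None keeps the orientation; feed is the mean speed in mm/s.
- robot.goto_joints(angles): joint-space move.
- grip(opening, newtons=None): opening from 0.0 (shut) to 1.0 (fully open); newtons is the grip in N (None keeps the last); returns when the fingers have stopped.
- robot.hold(seconds).
- kin.ik(position, orientation): joint angles nearest the present ones, or None.
- robot.observe(): the state.
- viewer.read_camera(name): name is "side" or "top"; returns the picture (480x640x3 uint8, red, green, blue); there is no depth.
- viewer.camera_info(name): a dict with "camera_matrix" (3x3 intrinsics, pixels), "R" (3x3) and "t" (3): a world point X has camera coordinates R X + t. Camera axes: x right, y down, z forward; pixel columns grow to the right and rows downward; lengths in mm; the calibration is good to about 2 mm. A picture is of the moment at which its call begins. camera_info takes no time and is no camera call.
A pose or a line that the arm cannot do raises robot.IKError and nothing moves.
- robot.job_done(): hands the job in; it is judged then, once.
Trained networks look in the newest picture that a camera, given by its name, has taken for a name from the list of things; names that differ only in an ending like _2 or _b are one class to them, and where a whole thing is asked for, a point or a joint stands for the part that bears it (a point fixed in the world has none). Each returns a list of dicts, best first, with "confidence" (0 to 1); they miss things now and then, are a little off and sometimes report something else, mostly with a low value. They report only what shows in the picture. A call takes as long as a camera call.
- viewer.silhouettes(name, camera): "mask" (480x640 bool, what is visible of it).
- viewer.pinpoint(name, camera): "at" ([x, y, z] in mm, in the coordinates of the camera as it stood for that picture, good to about 4 mm: a listed point, or the origin of a listed thing).
The state is a dict: "t": time; "joints": joint angles; "joint_velocities": joint speeds; "joint_torque": joint torques, N m; "tcp_pos": TCP position; "tcp_rot": TCP orientation; "contact_force": force on the tool from outside, world axes, zero at the start; "wrist_torque": the same for the moment, N m; "grip_width": opening from 0.0 (shut) to 1.0 (fully open); "grip_force": force on a finger pad.
Only numpy, scipy, OpenCV 4.12 (cv2) and the standard library are available. Lean on these libraries where they do the work, as an engineer would, in place of code of your own. Each camera call takes 0.05 s, during which the arm holds its last target. There are 200 camera calls.

## Working session

There is one attempt and no reset: what is moved stays moved. The work goes in short steps, each a Python script; the robot and the scene stay as the last script left them, time stands still between calls to the robot, and variables do not carry over. Pictures are saved under pics/ and viewed, at most 10 in all, crops included, and the job is handed in when it is done.

```bash
mkdir -p pics; ls
cat > h.py <<'E'
import numpy as np, cv2
from cell import robot, grip, kin, viewer
def world(name,cam):
    c=viewer.camera_info(cam);R=np.array(c["R"]);t=np.array(c["t"])
    return [(round(d["confidence"],2),np.round(R.T@(np.array(d["at"])-t),1)) for d in viewer.pinpoint(name,cam)[:2]]
def save(cam,fn):
    im=viewer.read_camera(cam);cv2.imwrite("pics/"+fn,im[:,:,::-1]);return im
E
python3 - <<'E'
from h import *
for cam in("side","top"):
    save(cam,cam+"0.png")
    for n in("first_fret","last_fret","neck","jig","glue_mid","mug_mid"): print(cam,n,world(n,cam))
s=robot.observe();print(s["t"],s["tcp_pos"],s["tcp_rot"],s["contact_force"],s["grip_width"])
E
```

```text
pics
side first_fret [(0.96, array([502.6,  68.1, 142.7]))]
side last_fret [(0.56, array([ 571.4, -327.5,  145.3]))]
side neck [(0.7, array([ 536.2, -109.4,  140.4])), (0.56, array([461.1, -85.9,  30.2]))]
side jig [(0.84, array([ 536.9, -109.5,   -1. ]))]
side glue_mid [(0.69, array([756. , 208.7,  79.9])), (0.27, array([785.4, -72.1,  44.2]))]
side mug_mid [(0.66, array([788.2, -75. ,  45.2]))]
top first_fret [(0.64, array([505. ,  73.6, 141.9]))]
top last_fret [(0.84, array([ 573.8, -323.7,  142.7]))]
top neck [(0.58, array([ 540.1, -113.7,  144. ]))]
top jig [(0.94, array([ 536.2, -108.9,    1.7]))]
top glue_mid [(0.77, array([762.4, 212.5,  79.5])), (0.45, array([ 643.3, -328.4,   42.8]))]
top mug_mid [(0.64, array([793.7, -73. ,  50.1])), (0.48, array([ 535.6, -112.7,  149.1]))]
0.7 [ 193.78048581 -620.44213799  214.60504779] [ 3.10563717e+00  4.73660503e-01 -4.37564590e-05] [ 0.12529399  0.27089993 -0.28612514] 1.0006620472262424
```

View pics/top0.png

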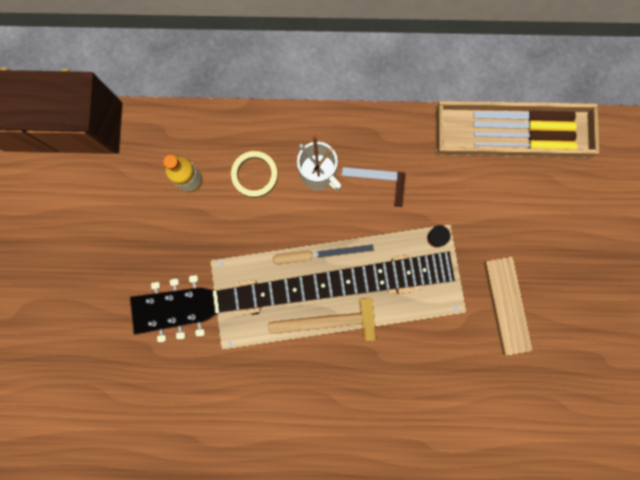

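View pics/side0.png

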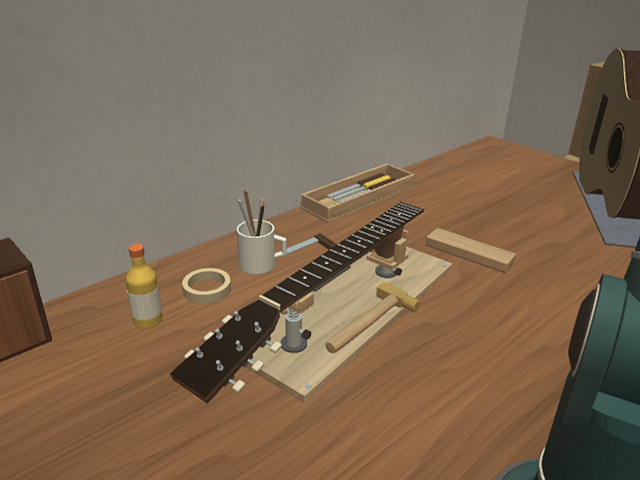

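The top view shows the neck from the nut at about (216,301) to the board end at about (453,268). The bottle and mug are well clear of it. I'll overlay a fret model to check the pose.

```bash
cat >> h.py <<'E'
FX=np.array([-186,-151,-119,-88,-59,-32,-6,18,41,62,83,102,120,137,154,169,183,197,210,222.])
def proj(P,cam):
    c=viewer.camera_info(cam);q=np.array(c["camera_matrix"])@(np.array(c["R"])@P+np.array(c["t"]));return q[:2]/q[2]
O=np.array([537.8,-111.5,146.]);a=-1.399
def pt(x,y=0,z=0,O=O,a=a): return O+[x*np.cos(a)-y*np.sin(a),x*np.sin(a)+y*np.cos(a),z]
E
python3 - <<'E'
from h import *
print([world(n,"top") for n in("first_fret","last_fret","neck")])
def mk(cam,box,s):
    im=cv2.imread(f"pics/{cam}0.png");x0,y0,x1,y1=box
    im=cv2.resize(im[y0:y1,x0:x1],None,fx=s,fy=s,interpolation=cv2.INTER_CUBIC)
    for x in list(FX)+[-222,230]:
        w=21.5+7.5*(x+222)/452
        for y in(-w,0,w):
            p=(proj(pt(x,y,1),cam)-[x0,y0]+.5)*s
            cv2.circle(im,tuple(int(v) for v in p),1,(0,0,255) if y else (0,255,0),-1)
    return im
cv2.imwrite("pics/ov.png",cv2.resize(np.vstack([mk("top",(205,240,465,325),3),mk("side",(240,190,440,310),3.9)[:330,:780]]),(780,585)))
E
```

```text
[[(0.64, array([505. ,  73.6, 141.9]))], [(0.84, array([ 573.8, -323.7,  142.7]))], [(0.58, array([ 540.1, -113.7,  144. ]))]]
```

View pics/ov.png

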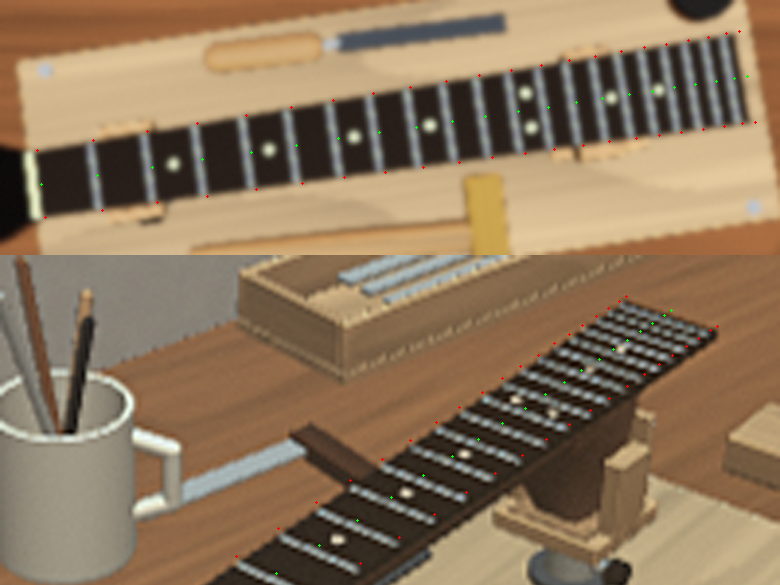

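The overlay fits to within 2–3 mm. The model sits about 2 mm too far along the neck and too far in +x, and the jig estimate shows the same, so I'll use O=(536,-109.5). Next I approach and feel for contact.

```bash
sed -i 's/^O=np.*/O=np.array([536.,-109.5,146.]);a=-1.399/' h.py
cat >> h.py <<'E'
b=(a+np.pi/2)/2
ROT=np.pi*np.array([np.cos(b),np.sin(b),0])
def fz(n=4):
    v=[]
    for _ in range(n): robot.hold(0.02); v.append(robot.observe()["contact_force"])
    return np.mean(v,0)
E
python3 - <<'E'
from h import *
grip(0.0,10)
robot.movep(pt(-186,0,70),ROT)
robot.servo_line(pt(-186,0,16),feed=80)
f0=fz(8);s=robot.observe();print(s["t"],f0,s["tcp_pos"]-pt(-186,0,16),s["tcp_rot"]-ROT)
np.save("f0.npy",f0)
save("top","ap.png");im=save("side","aps.png")
cv2.imwrite("pics/apc.png",cv2.resize(im[150:400,160:440],None,fx=2.4,fy=2.4,interpolation=cv2.INTER_CUBIC)[:,:,::-1])
E
```

```text
5.8333 [ 0.07478993 -0.15149687  0.13305515] [0.42777759 0.11781573 0.54101275] [-7.93739013e-05 -4.59514125e-05  1.78438762e-03]
```

View pics/apc.png

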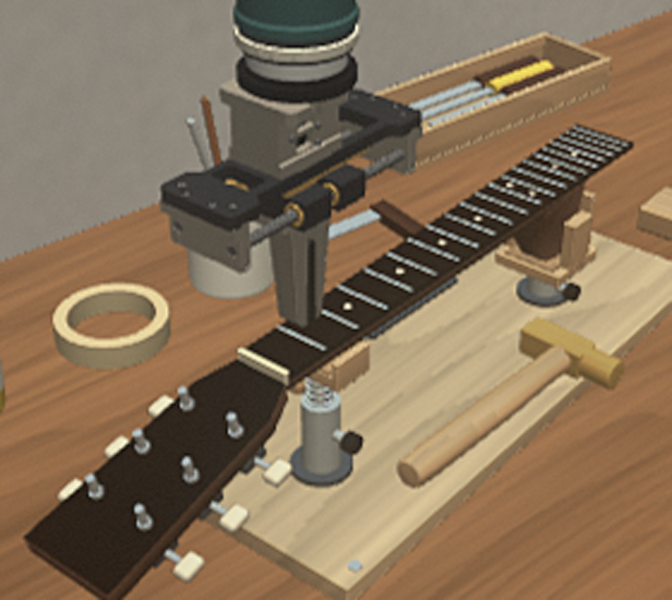

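The shut fingers are over the middle of the first fret, just behind the nut. Now I feel down, then stroke with gentle height regulation from the force reading.

Run:
```python
from h import *
f0=np.load("f0.npy"); z=16.
F=0
robot.servo_line(pt(-186,0,9),feed=40); z=9
while z>-12:
    F=(fz(3)-f0)[2]
    if F>1.5: break
    z-=.7; robot.servo_line(pt(-186,0,z),feed=15)
t=robot.observe()["t"];print("contact",z,F,t)
if F<1.5: raise SystemExit
log=[];x=-186.
while x<224:
    x=min(x+9,224.)
    z+=np.clip((F-3)/4,-.6,.8)
    robot.servo_line(pt(x,0,z),feed=45)
    f=fz(2)-f0; F=f[2]; log.append((x,round(z,1),*np.round(f,1)))
    if F>12 or np.hypot(f[0],f[1])>8: print("stop");break
for l in log: print(*l)
print(robot.observe()["t"])
```

```text
contact -0.10000000000000053 1.6382433403823544 10.2083
-177.0 -0.4 -0.2 -0.4 0.7
-168.0 -1.0 0.2 -0.9 2.2
-159.0 -1.2 -0.2 0.9 4.6
-150.0 -0.8 0.4 -0.0 4.6
-141.0 -0.4 0.9 -1.5 1.9
-132.0 -0.7 0.2 -1.4 2.2
-123.0 -0.9 -0.5 0.7 4.6
-114.0 -0.5 1.2 -0.6 4.1
-105.0 -0.2 0.1 -1.6 1.6
-96.0 -0.6 -0.6 1.6 4.9
-87.0 -0.1 0.6 -1.1 4.0
-78.0 0.1 0.7 -1.2 1.4
-69.0 -0.3 -0.7 1.6 2.6
-60.0 -0.3 0.1 -0.7 4.5
-51.0 0.0 0.8 -1.6 2.2
-42.0 -0.2 -0.4 1.6 2.7
-33.0 -0.2 0.2 -0.1 4.4
-24.0 0.1 1.0 -2.5 1.8
-15.0 -0.2 -1.0 1.8 4.7
-6.0 0.2 0.7 -1.0 4.4
3.0 0.6 -0.2 -1.3 1.5
12.0 0.2 0.4 -0.1 3.5
21.0 0.3 0.6 -0.9 3.9
30.0 0.5 -0.4 -0.1 1.9
39.0 0.2 0.6 -0.4 3.2
48.0 0.3 0.5 -1.1 3.0
57.0 0.3 -0.9 0.4 4.6
66.0 0.7 0.4 -1.8 2.5
75.0 0.5 0.3 -0.8 2.2
84.0 0.3 0.3 -0.9 3.3
93.0 0.4 -0.2 -0.6 2.4
102.0 0.3 1.1 -1.1 3.0
111.0 0.3 0.6 0.0 3.0
120.0 0.3 -0.0 -1.4 3.7
129.0 0.4 -0.3 -1.4 3.3
138.0 0.5 0.5 -1.4 3.2
147.0 0.6 0.2 -1.8 2.5
156.0 0.5 0.7 -1.0 2.9
165.0 0.4 -0.3 -1.7 2.7
174.0 0.4 -0.1 -1.7 2.3
183.0 0.2 -0.4 -0.7 3.1
192.0 0.2 0.3 -1.8 2.8
201.0 0.2 0.1 -1.3 3.6
210.0 0.4 -0.3 -1.3 2.4
219.0 0.2 0.0 -1.3 2.5
224.0 0.1 0.4 -0.2 2.8
27.75
```

Run:
```python
from h import *
im=save("side","end.png")
cv2.imwrite("pics/endc.png",cv2.resize(im[120:320,300:500],None,fx=3,fy=3,interpolation=cv2.INTER_CUBIC)[:,:,::-1])
print(proj(pt(222,0,1),"side")*3-[900,360])
print(world("last_fret","side"),world("neck","side"))
```

```text
[329.40029013 256.95693272]
[(0.81, array([ 571.5, -326.8,  146.4]))] [(0.7, array([ 537.6, -108.4,  139.2]))]
```

View pics/endc.png

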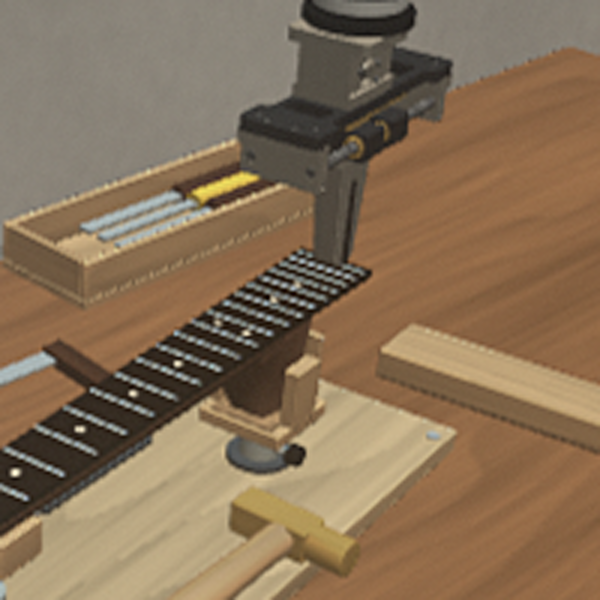

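The fingertips rest on the last frets at the middle of the board (about (333,262) in the crop). The neck sits in its cup and nothing else has moved, so I'll retract and hand in.

Run:
```python
from h import *
robot.servo_line(pt(224,0,20),feed=40)
robot.servo_line(pt(224,0,130),feed=100)
robot.hold(1)
s=robot.observe();print(s["t"],s["contact_force"])
print(world("neck","top") if viewer.read_camera("top") is not None else 0)
print(robot.job_done())
```

```text
30.8 [-0.03579107  0.13299489  0.14041137]
[(0.69, array([608.8, -75.3,  29.4])), (0.62, array([ 534.8, -112.4,  148.4]))]
the job is handed in; nothing more can be done
None
```

I stroked the frets from first to last along the middle line, reading at most about 5 N of downward force. I then raised the hand clear and handed the job in at about 31 s; no verdict came back.

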